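# Clear the drive plate and hold the belt tensioner open

### The arm

A 7-joint arm with a two-finger parallel gripper is mounted at the origin on a cart in front of the work surface, level with it; the furniture and walls round the work are solid. World frame = base frame: x ahead of the robot, y to its left, z up, the work surface at z = 0. Lengths are in mm, angles in rad, forces in N, time in s.
With the tool pointing down it reaches from about 425 to 825 mm from the base axis. Payload 3.6 kg.
Tool frame: the origin (TCP) lies on the mounting face of the last link; the fingertips stand 186 mm ahead of it and the grasp point (between the pads) lies 167 mm ahead of it; z points along the fingers, y is the direction in which the jaws open and shut (so a half turn about z gives the same grasp; the last joint's range is limited). The gripper opens to 93 mm and grips with 3 to 60 N. Pads are 15 mm wide; open, the fingers measure 128 mm over their backs; the gripper's body (75 mm by 188 mm) begins 65 mm behind the grasp point.
Start: joints at [1.25, 0.615, -0.013, 1.423, 0.008, 1.103, -0.04], TCP at [188.865, -621.937, 404.74] pointing down, gripper open.
Joint ranges: [-3.12, 3.12], [-0.3, 2.06], [-1.34, 1.32], [0.26, 2.42], [-1.36, 4.5], [0.01, 1.98], [-2.84, 2.84]. Speed limits (rad/s): [2.79, 2.79, 3.14, 3.14, 3.14, 3.14, 3.14].

### API

Orientations are given as a rotation vector (axis times angle).
In Python, from bench import get_state, camera, close_job gives the robot as it stands. The module is installed in compiled form; this text tells all that it offers.
- The arm moves only by the tool drive_tool, never from a script. Its arguments are lists of equal length, an entry for each row: "offset": the shift along the tool's x, y, z as a fraction of full scale, a list of three; "roll": the turn about the tool's z as a fraction of full scale. A call has exactly 5 rows; each row shifts and turns the pose as measured when the row begins, along the tool's axes as they then stand; what a row does not reach is not made up. Full scale, the value 1, is 2.5 cm for a shift and 0.15 rad for a turn. A row lasts 1/8 s, in which the tool goes at most 62.5 mm and 10.7 degrees, less where a joint would pass 70% of its speed; a pose out of reach is approached as far as the arm can. A call with a number of a shift or a turn outside -1 to 1 is refused whole. A call with a gripper value outside its range is refused whole. "gripper" is the closure, from 0 (fully open) to 1 (shut), set as the call begins (left out, the last holds). The fingers move at their own pace and stop on an object; the grip force is fixed at half the most. Time passes only in rows, so rows that do not move let the fingers close, or fill a call up. It gives the time, the measured TCP pose, the force and the opening at its end, in the units of the state.
- get_state(): the state, without advancing time (a new reading comes with each control period).
- camera(name): name is "side" or "top" or "wrist"; returns a dict with "frame" (480x640x3 uint8, blue, green, red), "camera_matrix" (3x3 intrinsics, pixels), "k1" (the pictures are not rectified: a ray, as slopes to the right and down, at radius r is drawn at 1 + k1 r^2 times it, then the intrinsics apply), "xyz" and "rotation" of the camera in the world; the wrist camera has in their place "mount" (4x4, takes a point from camera to tool coordinates, whose origin is the TCP and whose axes are the flange's). Camera axes: x right, y down, z forward; pixel columns grow to the right and rows downward; lengths in mm; the calibration is good to about 2 mm. A picture is of the moment at which its call begins: read the wrist's pose just before it. There is no depth.
- close_job(): hands the job in, once; it reports no verdict.
The state is a dict: "t": time; "q": joint angles; "qvel": joint speeds; "joint_efforts": joint torques, N m; "position": TCP position; "tool_rot": TCP orientation; "ft_force": force on the tool from outside, world axes, zero at the start; "wrist_torque": the same for the moment, N m; "width": finger opening in mm.
Only numpy, scipy, OpenCV 4.12 (cv2) and the standard library are available. Lean on these libraries where they do the work, as an engineer would, in place of code of your own. Each camera call takes 0.05 s, during which the arm holds its last target.

### The job

Three bottle caps have dropped into the swing of the sprung belt-tensioner arm: with the blue hand sweeper, not with your fingers, sweep all three along the plate until they are well inside the yellow catch bay, then stand the sweeper upright on the bench, off the plate. Then take the red tensioner arm by its upright grip pin, swing it forward against its spring until it is fully against its stop, and finish while still holding it there (do not let go), so that a colleague can slip the belt on. Leave the vial, the flask and the beaker where they stand.

Things in the scene. Friction and masses are not known exactly. Their poses are not given: they have to be found in the camera images.
- drive_plate: Fixed aluminium plate on the bench, 280 (x) x 400 (y) x 10 mm; origin at the centre of its underside, z up; it is turned about z, so use its axes. It carries the tensioner, the yellow catch bay, two bare pulleys 42 mm high with centres at plate x +95 mm, y -55 and -140 mm, and rubber buffers 47 mm high at plate x = +102, y = +79 and x = +48, y = +36 mm, radius 6.5 mm.
- bay_centre (a point): Centre of the floor of the yellow catch bay, on the plate's top face; axes as the plate's. At plate x = -45, y = -131 mm. The bay has walls 25 mm high and 6 mm thick on three sides and is open towards the plate's +y: inside, x from -80 to +80 mm and y from -61 mm (back wall) to +61 mm (open mouth) about this point. There is no step at the mouth: the plate's top is its floor.
- pivot_axis (a point): The tensioner's vertical hinge axis, at the plate's top face; axes as the plate's. At plate x = +85, y = +45 mm. A grey hub of radius 26 mm stands round it.
- tensioner_arm (a joint): Angle in rad of the red sprung arm: 0 at rest, where the arm points along the plate's +y; 1.35 at its forward stop, where it points nearly along the plate's -x. Grows anticlockwise seen from above. At angle a the grip pin lies at the pivot plus 130 mm times (-sin a, cos a) in the plate's x, y. The spring always drives it back to 0: about 2.8 N at the pin at rest, 7.4 N at the stop.
- grip_pin (a point): Upright steel grip pin near the free end of the arm, 14 mm in diameter with a 17 mm black cap; this point is on its axis, 70 mm above the bench. The pin stands free from 46 to 90 mm above the bench, the cap on top ends at 95 mm. Below it are the arm (flat bar 22 mm wide, 38 to 46 mm above the bench) and a black roller 36 mm in diameter (14 to 36 mm above the bench). The axes turn with the arm; y points from the pivot to the pin.
- sweeper: Loose blue hand sweeper, 0.08 to 0.17 kg, standing upright on the bench; origin at the centre of its underside. Head 130 (x) x 20 (y) x 30 mm high; at each end a wing 5 mm thick and 22 mm high reaches forward to 30 mm in front of the centre on the -y side. It sweeps towards its own -y. On the head stands the grey grip rib, 60 (x) x 18 (y) mm, from 30 to 78 mm above the underside.
- sweeper_grip (a point): Point inside the sweeper's grip rib, 55 mm above its underside, axes as the sweeper's: the place to grasp it, across the 18 mm along y.
- cap_1_centre (a point): Centre of a loose teal bottle cap, 32 mm in diameter, 16 mm high, 12 g, lying flat on the plate
- cap_2_centre (a point): Centre of a loose teal bottle cap, 32 mm in diameter, 16 mm high, 12 g, lying flat on the plate
- cap_3_centre (a point): Centre of a loose teal bottle cap, 32 mm in diameter, 16 mm high, 12 g, lying flat on the plate
- vial: Bystander: amber glass vial, 44 mm in diameter, 76 mm high, behind the plate (its +x side); origin under its centre
- flask: Bystander: glass conical flask, 73 mm in diameter, 112 mm high, on the bench beside the plate's -y edge; origin under its centre
- beaker: Bystander: pale plastic beaker with a handle, 73 x 98 mm over the handle, 94 mm high, on the bench beside the plate's -y edge; origin on its underside
Mind the look-alikes: they are no part of the job. Leave any purple look-alike of the sweeper alone.

How it is judged (in metres and radians):
On the way, in this order (a step that is already met when the one before it is completed fails the run):
1. all three caps lie inside the catch bay while the tensioner arm is still at rest (x of cap_1_centre in the frame of bay_centre between -0.072 and 0.072 m and y of cap_1_centre in the frame of bay_centre between -0.06 and 0.05 m and z of each of cap_1_centre, cap_2_centre, cap_3_centre in the frame of bay_centre below 0.028 m and x of cap_2_centre in the frame of bay_centre between -0.072 and 0.072 m and y of cap_2_centre in the frame of bay_centre between -0.06 and 0.05 m and x of cap_3_centre in the frame of bay_centre between -0.072 and 0.072 m and y of cap_3_centre in the frame of bay_centre between -0.06 and 0.05 m and value of joint tensioner_arm below 0.3 rad), for 0.2 s.
2. the sweeper stands upright on the bench, off the plate, let go (height (world z) of sweeper_grip between 0.05 and 0.06 m and angle between sweeper_grip's own z axis and vertical below 0.15 rad and contact force between the fingers and sweeper below 0.1 N), for 0.2 s.
3. the arm is held against its forward stop by the fingers (value of joint tensioner_arm above 1.27 rad and contact force between the fingers and tensioner_arm above 1 N), for 0.3 s.
At the end, for the whole second after the job is handed in: Arm at 1.27 rad or more (stop 1.35), fingers pressing on it with over 1 N; cap centres at least 8 mm inside the bay's side walls, 11 mm inside its mouth, under 28 mm above its floor; sweeper within 0.15 rad of upright on the bench (grip point 50 to 60 mm up), not touched by the fingers (all of step 2 and all of step 3 and x of cap_1_centre in the frame of bay_centre between -0.072 and 0.072 m and y of cap_1_centre in the frame of bay_centre between -0.06 and 0.05 m and z of each of cap_1_centre, cap_2_centre, cap_3_centre in the frame of bay_centre below 0.028 m and x of cap_2_centre in the frame of bay_centre between -0.072 and 0.072 m and y of cap_2_centre in the frame of bay_centre between -0.06 and 0.05 m and x of cap_3_centre in the frame of bay_centre between -0.072 and 0.072 m and y of cap_3_centre in the frame of bay_centre between -0.06 and 0.05 m); the arm keeps its last pose, push and grip.
It fails at once if the fingers push a cap (contact force between the fingers and cap_1 above 0.5 N or contact force between the fingers and cap_2 above 0.5 N or contact force between the fingers and cap_3 above 0.5 N).
It fails at once if vial, flask or beaker moved by more than 20 mm or tipped (distance of any of vial, flask, beaker from where it was at the start of the episode above 0.02 m or angle between any of vial, flask, beaker's own z axis and vertical above 0.3 rad).
It also fails if it takes over 61 s, if anything falls off the work surface, if the arm or the gripper's body presses on something with over 40 N, if the wrist force passes 120 N, or if a joint passes its speed limit or range.

## Working session

There is one attempt and no reset: what is moved stays moved. The work goes in short steps, Python scripts to look and compute and a tool call to move; the robot and the scene stay as the last step left them, time stands still between calls to the robot, and variables do not carry over. Pictures are saved under pics/ and viewed, and the job is handed in when it is done.

Besides the shell and the picture viewer there is one more tool, called after "Emit:" as name(argument=value, ...) on one line, values as JSON. drive_tool: Moves the arm, as the interface text tells. Shift numbers are shares of 2.5 cm and turn numbers shares of 0.15 rad, none past 1 either way. Its arguments: {"type":"object","properties":{"offset":{"type":"array"},"roll":{"type":"array"},"gripper":{"type":"number"}},"required":["offset","roll"]}

```bash
mkdir -p pics
cat > h.py <<'E'
import numpy as np, cv2
from bench import get_state, camera
from scipy.spatial.transform import Rotation as R
def und(c,uv):
    K=np.array(c['camera_matrix'],float); k=c['k1']
    uv=np.atleast_2d(np.array(uv,float))
    d=np.array([k,0,0,0,0],float)
    return cv2.undistortPoints(uv.reshape(-1,1,2),K,d).reshape(-1,2)
def pose(c,st=None):
    if 'xyz' in c: 
        Rm=np.array(c['rotation'],float)
        if Rm.shape!=(3,3): Rm=R.from_rotvec(Rm).as_matrix()
        return Rm,np.array(c['xyz'],float)
    st=st or get_state(); M=np.array(c['mount'],float)
    Rt=R.from_rotvec(st['tool_rot']).as_matrix()
    return Rt@M[:3,:3], Rt@M[:3,3]+np.array(st['position'])
def ray(c,uv,z,st=None):
    Rm,t=pose(c,st); n=und(c,uv)
    d=np.c_[n,np.ones(len(n))]@Rm.T
    s=(z-t[2])/d[:,2]
    return t+d*s[:,None]
def proj(c,P,st=None):
    Rm,t=pose(c,st); P=np.atleast_2d(np.array(P,float))
    q=(P-t)@Rm
    r,_=cv2.projectPoints(q.reshape(-1,1,3),np.zeros(3),np.zeros(3),np.array(c['camera_matrix'],float),np.array([c['k1'],0,0,0,0],float))
    return r.reshape(-1,2)
E
python3 - <<'E'
from h import *
import pickle
s=get_state();print(s)
for n in ("top","side","wrist"):
    s=get_state();c=camera(n);cv2.imwrite(f"pics/{n}0.png",c['frame']);pickle.dump((c,s),open(f"{n}0.pkl","wb"))
    print(n,{k:v for k,v in c.items() if k!='frame'})
E
```

```text
{'t': 0.0, 'q': array([ 1.24948663,  0.61587792, -0.01259362,  1.42485126,  0.00812174,
        1.10342175, -0.04039423]), 'qvel': array([-0.00123588, -0.00030704,  0.00164663, -0.00035475,  0.00158624,
       -0.00245662,  0.00029347]), 'joint_efforts': array([ 3.96881096e-04, -4.58932400e+01,  2.09002113e-01, -1.65741241e+01,
       -6.10447093e-02,  2.06117809e-02,  2.46109948e-04]), 'position': array([ 188.77488072, -621.65775906,  403.62326701]), 'tool_rot': array([-3.10506642e+00, -4.61146173e-01,  6.83397173e-04]), 'ft_force': array([-0.42038068, -0.1965322 ,  0.85513829]), 'wrist_torque': array([ 0.01606791, -0.00831724,  0.04937931]), 'width': 92.95803011543629}
top {'camera_matrix': array([[605.83558399,   0.        , 310.73150141],
       [  0.        , 605.83558399, 247.27074005],
       [  0.        ,   0.        ,   1.        ]]), 'k1': -0.0922395959830737, 'xyz': array([-545.02073852,  323.16087265, 1971.32704627]), 'rotation': array([-1.7976348 ,  2.08323691, -0.56222032])}
side {'camera_matrix': array([[518.33563028,   0.        , 323.72414058],
       [  0.        , 518.33563028, 236.77407863],
       [  0.        ,   0.        ,   1.        ]]), 'k1': 0.03567815864719988, 'xyz': array([ -149.3264432 , -1129.57233654,   639.81090502]), 'rotation': array([-1.89328932,  0.50447546, -0.31876665])}
wrist {'camera_matrix': array([[360.46981956,   0.        , 318.46900454],
       [  0.        , 360.46981956, 239.974958  ],
       [  0.        ,   0.        ,   1.        ]]), 'k1': -0.04137293086694344, 'mount': array([[-1.05534715e-03, -9.68062861e-01, -2.50705370e-01,
         6.92687370e+01],
       [ 9.99999427e-01, -1.06596476e-03, -9.34389378e-05,
        -2.78578176e-01],
       [-1.76788325e-04, -2.50705325e-01,  9.68063432e-01,
         2.05474416e+01],
       [ 0.00000000e+00,  0.00000000e+00,  0.00000000e+00,
         1.00000000e+00]])}
```

View pics/top0.png

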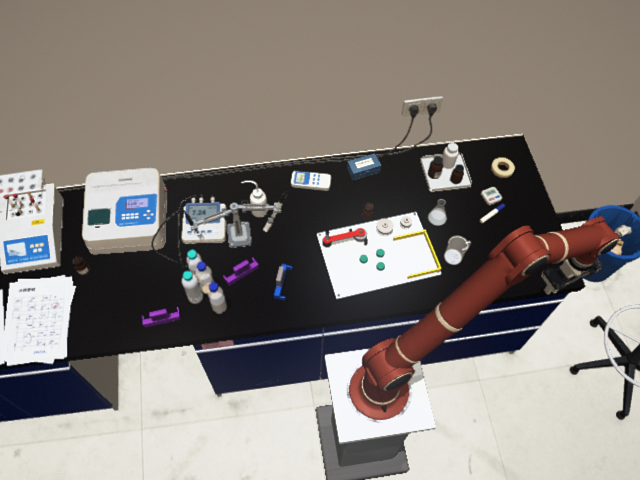

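View pics/side0.png

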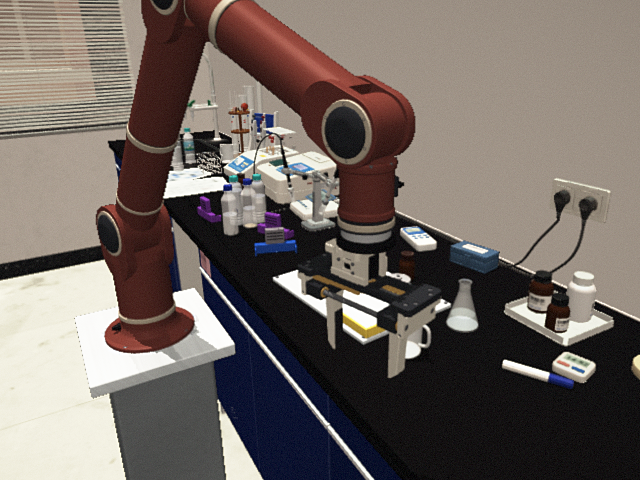

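View pics/wrist0.png

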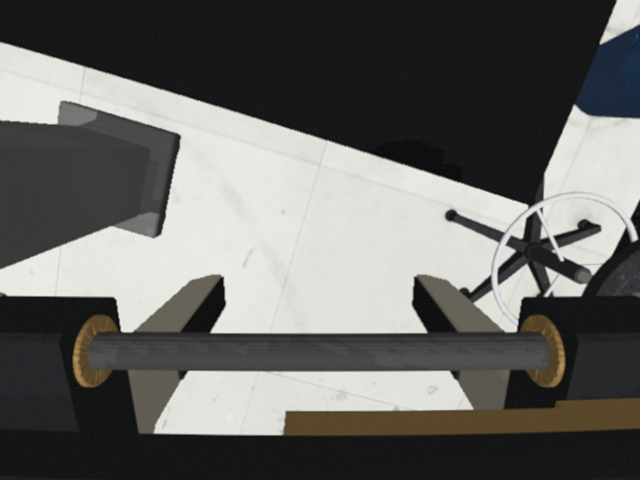

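Run:
```python
from h import *
import pickle
c,s=pickle.load(open("top0.pkl","rb"))
f=c['frame'];cv2.imwrite("pics/crop0.png",cv2.resize(f[185:305,210:480],None,fx=2.9,fy=2.9,interpolation=cv2.INTER_CUBIC))
hsv=cv2.cvtColor(f,cv2.COLOR_BGR2HSV)
print(hsv[262,380],hsv[258,364],f[267,380], hsv[282,279])
def comps(m,amin=20):
    n,l,st,ce=cv2.connectedComponentsWithStats(m.astype(np.uint8))
    return [(ce[i],st[i]) for i in range(1,n) if st[i][4]>=amin],l
H,S,V=hsv[...,0].astype(int),hsv[...,1],hsv[...,2]
roi=np.zeros(H.shape,bool);roi[190:305,210:480]=1
for nm,m in dict(teal=(H>70)&(H<98)&(S>90)&(V>60),blue=(H>100)&(H<125)&(S>120)&(V>60),red=((H<6)|(H>174))&(S>150)&(V>90),yel=(H>20)&(H<35)&(S>120)&(V>80)).items():
    for ce,st in comps(m&roi,8)[0]: print(nm,ce.round(1),st)
# plate corners
m=((V>130)&(S<60)&roi).astype(np.uint8)
m=cv2.morphologyEx(m,cv2.MORPH_CLOSE,np.ones((9,9)))
cs,_=cv2.findContours(m,cv2.RETR_EXTERNAL,cv2.CHAIN_APPROX_NONE)
k=max(cs,key=cv2.contourArea);print(cv2.approxPolyDP(k,5,True).reshape(-1,2))
```

```text
[ 83 121 179] [ 82 155 164] [151 178  68] [174  18  71]
teal [380.  252.3] [377 249   7   8  47]
teal [363.1 258.3] [360 255   7   8  45]
teal [380.3 265.6] [377 262   8   8  49]
blue [281.3 283.2] [274 263  19  38 185]
blue [213.5 286.2] [210 282   8  10  67]
red [344.4 235.6] [323 229  42  15 194]
red [467.4 293.8] [444 273  36  32 582]
yel [423.2 251.3] [394 229  48  49 328]
[[443 210]
 [435 208]
 [427 219]
 [411 212]
 [317 233]
 [336 298]
 [440 274]
 [422 223]
 [443 223]]
```

View pics/crop0.png

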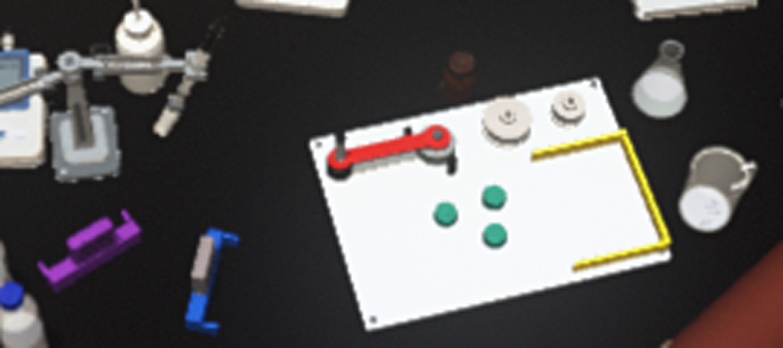

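Run:
```python
from h import *
import pickle
c,s=pickle.load(open("top0.pkl","rb"))
f=c['frame']
cor=ray(c,[[316.7,232.7],[336,298],[440.5,273.5],[414.5,211.5]],10)
print(cor.round(0)); 
for i in range(4): print(np.linalg.norm(cor[i]-cor[(i+1)%4]))
ctr=cor.mean(0); yax=(cor[0]+cor[1]-cor[2]-cor[3])/2; yaw=np.arctan2(yax[1],yax[0])-np.pi/2
print("plate",ctr,yaw)
Rz=R.from_euler('z',yaw).as_matrix()
caps=ray(c,[[380,252.3],[363.1,258.3],[380.3,265.6]],22)
print("caps",caps.round(1),((caps-ctr)@Rz).round(1))
P=lambda x,y,z:ctr+Rz@np.array([x,y,z-10])
g=f.copy()
g=cv2.resize(g,None,fx=1,fy=1)
pts=dict(pin=P(85,45+130,95),pivot=P(85,45,46),bay1=P(35,-192,35),bay2=P(-125,-192,35),p1=P(95,-55,42),p2=P(95,-140,42),b1=P(102,79,47),b2=P(48,36,47))
for k,v in pts.items(): print(k,v.round(0),proj(c,v).round(1))
# sweeper: grey rib top z=78 and blue head top z=30
hsv=cv2.cvtColor(f,cv2.COLOR_BGR2HSV);H,S,V=hsv[...,0].astype(int),hsv[...,1],hsv[...,2]
m=(S<70)&(V>75);r=np.zeros(m.shape,bool);r[255:300,270:295]=1
v,u=np.nonzero(m&r);print("rib",len(u),u.mean(),v.mean(),np.c_[u,v][:3])
rib=ray(c,np.c_[u,v],78);print(rib.mean(0))
w=np.linalg.eigh(np.cov(rib[:,:2].T));print(w)
b=(H>100)&(H<125)&(S>120)&(V>60)&r
v,u=np.nonzero(b);bl=ray(c,np.c_[u,v],30);print(bl.mean(0),cv2.minAreaRect(bl[:,:2].astype(np.float32)))
for n,a in dict(vial=[368.5,209],flask=[437,212],beaker=[457,250]).items(): print(n,ray(c,[a],30 if n!='x' else 0).round(0))
```

```text
[[ 627.  112.   10.]
 [ 348.   85.   10.]
 [ 389. -311.   10.]
 [ 668. -279.   10.]]
280.26175491609433
398.0528655270805
280.3378663987798
392.69210194257215
plate [507.97070551 -98.36074035  10.        ] 0.1033993133934199
caps [[ 502.4 -106.1   22. ]
 [ 486.5  -39.2   22. ]
 [ 447.5  -95.8   22. ]] [[ -6.4  -7.1  12. ]
 [-15.2  61.   12. ]
 [-59.9   8.8  12. ]]
pin [574.  84.  95.] [[326.6 231.9]]
pivot [588. -45.  46.] [[359.9 231.4]]
bay1 [ 563. -286.   35.] [[423.7 230.8]]
bay2 [ 403. -302.   35.] [[438.5 267.2]]
p1 [ 608. -143.   42.] [[384.5 224.2]]
p2 [ 617. -228.   42.] [[405.8 219.6]]
b1 [601.  -9.  47.] [[349.9 229.4]]
b2 [552. -58.  47.] [[365.1 239.1]]
rib 86 279.5232558139535 273.86046511627904 [[279 266]
 [280 266]
 [279 267]]
[438.1265132  274.05504005  78.        ]
EighResult(eigenvalues=array([ 31.60941046, 321.45020622]), eigenvectors=array([[-0.31206634, -0.95006031],
       [-0.95006031,  0.31206634]]))
[425.51702523 270.92965507  30.        ] ((433.68524169921875, 265.66729736328125), (44.05731201171875, 143.766357421875), 70.67886352539062)
vial [[ 692. -100.   30.]]
flask [[ 641. -359.   30.]]
beaker [[ 466. -391.   30.]]
```

```bash
cat > plan.py <<'E'
import sys
from h import *
def yaw(st):
    Rt=R.from_rotvec(st['tool_rot']).as_matrix(); return np.arctan2(Rt[1,0],Rt[0,0])
def plan(target,ya=None,nmax=10,st=None,maxs=1.0,verbose=True):
    """target TCP pos; ya absolute tool yaw"""
    st=st or get_state(); Rt=R.from_rotvec(st['tool_rot']).as_matrix()
    p=np.array(st['position'],float); y=yaw(st); ya=y if ya is None else ya
    print("t %.2f"%st['t'],"pos",p.round(1),"yaw %.3f"%y,"tilt",Rt[:,2].round(3),"F",np.round(st['ft_force'],1),"w %.1f"%st['width'],"q7 %.2f"%st['q'][6])
    dy=(ya-y+np.pi)%(2*np.pi)-np.pi
    if ya-y>2.9: dy=ya-y
    t=np.array(target,float); off=[];rol=[]
    n=int(np.ceil(max(np.linalg.norm(t-p)/(25*maxs),abs(dy)/.15,1)))
    Rc=Rt.copy(); d=(t-p)/n; dr=dy/n
    for i in range(min(n,nmax)):
        o=Rc.T@d/25; off.append([round(float(x),2) for x in o]); rol.append(round(-dr/.15,2))
        Rc=R.from_euler('z',dr).as_matrix()@Rc
    print("rows",n)
    for i in range(0,len(off),5): print(off[i:i+5],rol[i:i+5])
def P(x,y,z,ctr=(508.0,-98.4),yw=0.1034):
    c,s=np.cos(yw),np.sin(yw)
    return np.array([ctr[0]+c*x-s*y,ctr[1]+s*x+c*y,z])
E
python3 -c "
from plan import *
plan([540,-330,400],1.3)"
```

```text
t 0.15 pos [ 188.8 -621.7  403.8] yaw 0.295 tilt [-0.001  0.002 -1.   ] F [0.6 0.4 1.2] w 92.5 q7 -0.04
rows 19
[[0.89, -0.37, 0.01], [0.9, -0.33, 0.01], [0.92, -0.28, 0.01], [0.93, -0.23, 0.01], [0.94, -0.18, 0.01]] [np.float64(-0.35), np.float64(-0.35), np.float64(-0.35), np.float64(-0.35), np.float64(-0.35)]
[[0.95, -0.13, 0.01], [0.96, -0.08, 0.01], [0.96, -0.03, 0.01], [0.96, 0.02, 0.01], [0.96, 0.07, 0.01]] [np.float64(-0.35), np.float64(-0.35), np.float64(-0.35), np.float64(-0.35), np.float64(-0.35)]
```

Emit:
drive_tool(offset=[[0.9,-0.35,0],[0.9,-0.3,0],[0.9,-0.25,0],[0.95,-0.25,0],[0.95,-0.2,0]], roll=[-0.35,-0.35,-0.35,-0.35,-0.35])

```text
t: 0.78
position: [288.1, -538.9, 403.4]
tool_rot: [-3.008, -0.893, -0.002]
ft_force: [1.4, -0.1, -0.7]
width: 93.0
```

Emit:
drive_tool(offset=[[0.95,-0.15,0],[0.95,-0.1,0],[0.95,-0.05,0],[0.95,0,0],[0.95,0.05,0]], roll=[-0.35,-0.35,-0.35,-0.35,-0.35])

```text
t: 1.4
position: [382.5, -452.1, 404.1]
tool_rot: [-2.854, -1.307, -0.003]
ft_force: [-0.2, -0.8, -0.6]
width: 92.9
```

```bash
sed -i 's/rol.append(round(-dr\/.15,2))/rol.append(round(float(-dr\/.15),2))/' plan.py; python3 -c "
from plan import *
plan([560,-150,400],1.5,nmax=20)"
```

```text
t 1.40 pos [ 382.5 -452.1  404.1] yaw 0.859 tilt [ 0.001  0.004 -1.   ] F [-0.2 -0.8 -0.6] w 92.9 q7 0.02
rows 15
[[0.92, -0.17, 0.01], [0.93, -0.13, 0.01], [0.93, -0.09, 0.01], [0.93, -0.05, 0.01], [0.93, -0.01, 0.01]] [-0.28, -0.28, -0.28, -0.28, -0.28]
[[0.93, 0.03, 0.01], [0.93, 0.07, 0.01], [0.93, 0.11, 0.01], [0.92, 0.15, 0.01], [0.91, 0.19, 0.01]] [-0.28, -0.28, -0.28, -0.28, -0.28]
[[0.91, 0.23, 0.01], [0.9, 0.27, 0.01], [0.88, 0.3, 0.01], [0.87, 0.34, 0.01], [0.85, 0.38, 0.01]] [-0.28, -0.28, -0.28, -0.28, -0.28]
```

Emit:
drive_tool(offset=[[0.9,-0.15,0],[0.95,-0.15,0],[0.95,-0.1,0],[0.95,-0.05,0],[0.95,0,0]], roll=[-0.3,-0.3,-0.3,-0.3,-0.3])

```text
t: 2.02
position: [445.1, -342.2, 404.5]
tool_rot: [-2.676, -1.641, -0.004]
ft_force: [0.0, -0.5, -0.2]
width: 92.7
```

Emit:
drive_tool(offset=[[0.95,0.05,0],[0.95,0.05,0],[0.95,0.1,0],[0.9,0.15,0],[0.9,0.2,0]], roll=[-0.3,-0.3,-0.3,-0.3,-0.3])

```text
t: 2.65
position: [504.4, -231.4, 405.0]
tool_rot: [-2.46, -1.951, -0.004]
ft_force: [-0.2, 0.2, 0.2]
width: 93.2
```

Emit:
drive_tool(offset=[[0.9,0.25,0],[0.9,0.25,0],[0.9,0.3,0],[0.85,0.35,0],[0.85,0.4,0]], roll=[-0.3,-0.3,-0.3,-0.3,-0.3])

```text
t: 3.28
position: [561.3, -120.1, 405.4]
tool_rot: [-2.209, -2.233, -0.005]
ft_force: [0.1, 0.1, 0.2]
width: 93.0
```

```bash
python3 -c "
from plan import *
import pickle
s=get_state();c=camera('wrist');pickle.dump((c,s),open('w1.pkl','wb'));cv2.imwrite('pics/w1.png',c['frame'])
plan([440,200,400],2.81,nmax=20)"
```

```text
t 3.33 pos [ 562.5 -115.8  405.6] yaw 1.589 tilt [ 0.004  0.007 -1.   ] F [1.4 2.4 0.5] w 92.6 q7 -0.03
rows 14
[[0.91, -0.33, 0.02], [0.93, -0.25, 0.02], [0.95, -0.17, 0.02], [0.96, -0.09, 0.02], [0.97, -0.0, 0.02]] [-0.58, -0.58, -0.58, -0.58, -0.58]
[[0.96, 0.08, 0.02], [0.95, 0.16, 0.02], [0.94, 0.25, 0.02], [0.91, 0.33, 0.02], [0.88, 0.41, 0.02]] [-0.58, -0.58, -0.58, -0.58, -0.58]
[[0.84, 0.48, 0.02], [0.79, 0.55, 0.02], [0.74, 0.62, 0.02], [0.69, 0.68, 0.02]] [-0.58, -0.58, -0.58, -0.58]
```

View pics/w1.png

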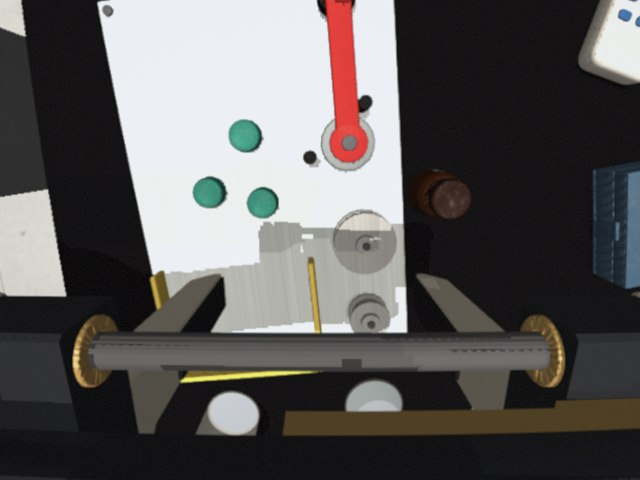

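Run:
```python
from plan import *
import pickle
c,s=pickle.load(open('w1.pkl','rb'))
for st,n in ((s,'before'),(get_state(),'now')):
    print(n,'caps',ray(c,[[245,135.5],[209,192],[262,202.5]],22,st).round(1).tolist())
    print('pivot',ray(c,[[349,143]],46,st).round(1),P(85,45,46)); print('buf',ray(c,[[310.5,157],[366,102]],47,st).round(1).tolist(),P(48,36,47),P(102,79,47))
    # plate edges: left (plate -x, robot side) and right
    e=ray(c,[[115,60],[150,250],[395,20],[402,200]],10,st); print(e.round(1).tolist())
c2=np.array([508,-98.4,10]);Rz=R.from_euler('z',.1034).as_matrix()
print(((e-c2)@Rz).round(1))
```

```text
before caps [[489.4, -39.2, 22.0], [450.9, -94.4, 22.0], [504.3, -104.7, 22.0]]
pivot [[588.7 -45.8  46. ]] [587.90130028 -44.86699883  46.        ]
buf [[553.8, -58.6, 47.0], [602.8, -10.2, 47.0]] [552.0278606  -57.63791601  47.        ] [601.30116415  -9.29392407  47.        ]
[[362.2, 32.4, 10.0], [378.2, -159.5, 10.0], [632.1, 68.5, 10.0], [649.0, -102.4, 10.0]]
now caps [[490.9, -33.8, 22.0], [452.8, -89.4, 22.0], [506.3, -99.3, 22.0]]
pivot [[590.4 -39.8  46. ]] [587.90130028 -44.86699883  46.        ]
buf [[555.4, -52.9, 47.0], [604.2, -4.1, 47.0]] [552.0278606  -57.63791601  47.        ] [601.30116415  -9.29392407  47.        ]
[[363.1, 37.0, 10.0], [380.8, -154.7, 10.0], [633.2, 75.3, 10.0], [651.1, -96.0, 10.0]]
[[-130.2  149.7    0. ]
 [-132.3  -42.9    0. ]
 [ 142.4  159.8    0. ]
 [ 142.6  -12.4    0. ]]
```

Emit:
drive_tool(offset=[[0.9,-0.3,0],[0.95,-0.25,0],[0.95,-0.15,0],[0.95,-0.1,0],[0.95,0,0]], roll=[-0.6,-0.6,-0.6,-0.6,-0.6])

```text
t: 3.95
position: [517.6, -0.2, 405.8]
tool_rot: [1.619, 2.692, 0.009]
ft_force: [1.0, 0.1, -0.0]
width: 93.2
```

Emit:
drive_tool(offset=[[0.95,0.1,0],[0.95,0.15,0],[0.95,0.25,0],[0.9,0.35,0],[0.9,0.4,0]], roll=[-0.6,-0.6,-0.6,-0.6,-0.6])

```text
t: 4.58
position: [464.6, 118.1, 406.4]
tool_rot: [0.93, 2.998, 0.01]
ft_force: [-0.2, 0.8, 1.0]
width: 93.4
```

Emit:
drive_tool(offset=[[0.6,0.3,0],[0.4,0.2,0],[0,0,0],[0,0,0],[0,0,0]], roll=[-0.6,-0.6,-0.6,-0.6,0])

```text
t: 5.2
position: [446.0, 149.5, 406.8]
tool_rot: [0.325, 3.121, 0.011]
ft_force: [0.0, -0.1, 0.5]
width: 92.9
```

```bash
python3 -c "
from plan import *
import pickle
s=get_state();c=camera('wrist');pickle.dump((c,s),open('w2.pkl','wb'));cv2.imwrite('pics/w2.png',c['frame'])
plan([440,200,400],2.81,nmax=20)"
```

```text
t 5.25 pos [446.  149.5 406.9] yaw 2.933 tilt [ 0.005  0.006 -1.   ] F [-0.1  0.5  0.1] w 92.7 q7 0.57
rows 3
[[0.22, 0.64, 0.1], [0.24, 0.63, 0.1], [0.27, 0.62, 0.1]] [0.27, 0.27, 0.27]
```

View pics/w2.png

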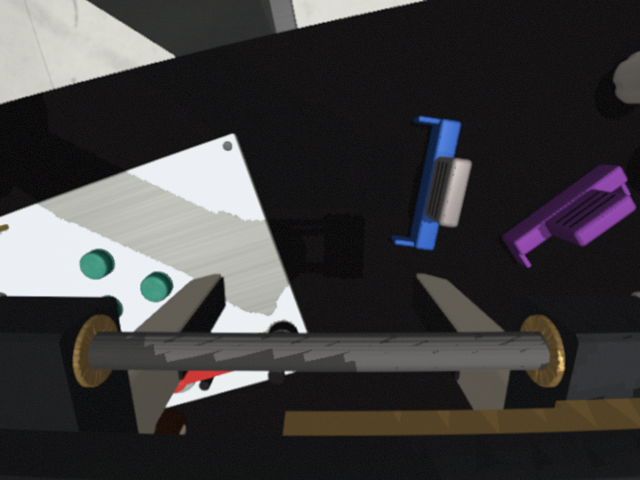

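Run:
```python
from plan import *
import pickle
c,s=pickle.load(open('w2.pkl','rb'));f=c['frame']
cv2.imwrite('pics/w2c.png',cv2.resize(f[100:270,380:500],None,fx=3.5,fy=3.5,interpolation=cv2.INTER_CUBIC))
hsv=cv2.cvtColor(f,cv2.COLOR_BGR2HSV);H,S,V=[hsv[...,i].astype(int) for i in range(3)]
r=np.zeros(H.shape,bool);r[100:260,380:480]=1
m=r&(S<70)&(V>125)
v,u=np.nonzero(m);w=ray(c,np.c_[u,v],78,s)
print(len(u),w.mean(0),cv2.minAreaRect(w[:,:2].astype(np.float32)))
m=r&(H>100)&(H<125)&(S>120)&(V>60)
v,u=np.nonzero(m);w=ray(c,np.c_[u,v],30,s)
print(len(u),cv2.minAreaRect(w[:,:2].astype(np.float32)))
```

```text
1101 [440.70593828 273.6438989   78.        ] ((441.2525634765625, 273.4471740722656), (14.808296203613281, 56.652591705322266), 70.26602935791016)
2683 ((437.4734802246094, 261.7708740234375), (45.773372650146484, 129.86659240722656), 70.30760955810547)
```

View pics/w2c.png

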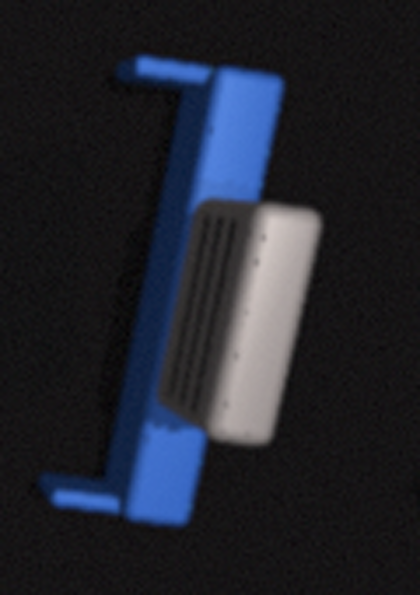

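```bash
python3 -c "
from plan import *
plan([440.3,272.3,300],2.797,nmax=20)"
```

```text
t 5.25 pos [446.  149.5 406.9] yaw 2.933 tilt [ 0.005  0.006 -1.   ] F [-0.1  0.5  0.1] w 92.7 q7 0.57
rows 7
[[0.18, 0.68, 0.61], [0.19, 0.67, 0.61], [0.21, 0.67, 0.61], [0.22, 0.66, 0.61], [0.23, 0.66, 0.61]] [0.13, 0.13, 0.13, 0.13, 0.13]
[[0.24, 0.65, 0.61], [0.26, 0.65, 0.61]] [0.13, 0.13]
```

Emit:
drive_tool(offset=[[0.18,0.7,0.5],[0.2,0.7,0.5],[0.2,0.7,0.5],[0.22,0.7,0.5],[0.24,0.7,0.5]], roll=[0.15,0.15,0.15,0.15,0.15])

```text
t: 5.88
position: [444.0, 243.2, 343.8]
tool_rot: [0.518, 3.092, 0.011]
ft_force: [0.0, 0.3, 0.7]
width: 93.0
```

Emit:
drive_tool(offset=[[0.24,0.7,0.5],[0.26,0.7,0.5],[0,0,0.3],[0,0,0],[0,0,0]], roll=[0.15,0.15,0,0,0])

```text
t: 6.5
position: [443.7, 282.4, 309.8]
tool_rot: [0.589, 3.079, 0.008]
ft_force: [-0.1, 0.3, -0.0]
width: 92.9
```

```bash
python3 -c "
from plan import *
plan([440.3,272.3,224],2.797,nmax=20)"
```

```text
t 6.50 pos [443.7 282.4 309.8] yaw 2.764 tilt [ 0.007  0.004 -1.   ] F [-0.1  0.3 -0. ] w 92.9 q7 0.08
rows 4
[[-0.0, -0.11, 0.86], [-0.0, -0.11, 0.86], [0.0, -0.11, 0.86], [0.0, -0.11, 0.86]] [-0.06, -0.06, -0.06, -0.06]
```

Emit:
drive_tool(offset=[[0,-0.22,0.4],[0,-0.22,0.6],[0,0,0.8],[0,0,0.8],[0,0,0]], roll=[-0.11,-0.11,0,0,0])

```text
t: 7.12
position: [440.9, 267.5, 242.8]
tool_rot: [0.541, 3.086, 0.005]
ft_force: [-0.9, -0.1, 0.2]
width: 93.2
```

```bash
python3 -c "
from plan import *
import pickle
s=get_state();c=camera('wrist');pickle.dump((c,s),open('w3.pkl','wb'));cv2.imwrite('pics/w3.png',c['frame'])
c2=camera('side');cv2.imwrite('pics/s3.png',c2['frame'])
plan([440.3,272.3,224],2.797,nmax=20)"
```

```text
t 7.22 pos [441.4 268.2 244.2] yaw 2.794 tilt [ 0.011  0.004 -1.   ] F [0.  0.4 0.1] w 93.3 q7 0.02
rows 1
[[0.1, 0.13, 0.81]] [-0.02]
```

View pics/w3.png

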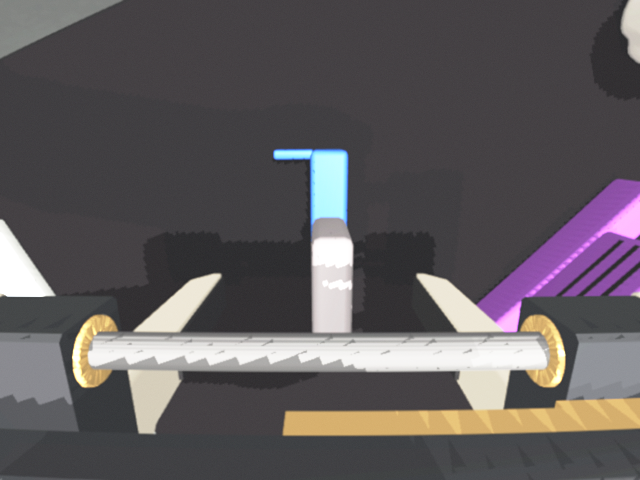

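Run:
```python
from plan import *
import pickle
c,s=pickle.load(open('w2.pkl','rb'))
pts=np.vstack([ray(c,[[503,240],[527,265],[605,166]],30,s),ray(c,[[550,235],[585,244],[628,185]],78,s)])
ps=2.797;tx=np.array([np.cos(ps),np.sin(ps)]);ty=np.array([np.sin(ps),-np.cos(ps)])
for p in pts: d=p[:2]-[441,273]; print(p.round(0),(d@tx).round(0),(d@ty).round(0))
c,s=pickle.load(open('w3.pkl','rb'))
print(ray(c,[[314,222],[350,222],[352,262],[313,262]],78,s).round(1))
```

```text
[510. 334.  30.] -44.0 81.0
[543. 358.  30.] -68.0 114.0
[455. 444.  30.] 44.0 166.0
[497. 354.  78.] -25.0 95.0
[512. 387.  78.] -29.0 131.0
[466. 427.  78.] 29.0 154.0
[[404.7 279.7  78. ]
 [409.7 293.4  78. ]
 [426.2 288.8  78. ]
 [420.6 273.4  78. ]]
```

Emit:
drive_tool(offset=[[0.05,0.18,0.3],[0,0,0.45],[0,0,0],[0,0,0],[0,0,0]], roll=[0,0,0,0,0])

```text
t: 7.85
position: [442.4, 273.8, 225.8]
tool_rot: [0.54, 3.082, 0.013]
ft_force: [0.6, -0.6, -0.4]
width: 93.1
```

```bash
python3 -c "
from plan import *
plan([440.3,273,224],2.797,nmax=20)"
```

```text
t 7.85 pos [442.4 273.8 225.8] yaw 2.795 tilt [ 0.014  0.006 -1.   ] F [ 0.6 -0.6 -0.4] w 93.1 q7 -0.01
rows 1
[[0.07, -0.06, 0.07]] [-0.02]
```

Emit:
drive_tool(offset=[[0,0,0],[0,0,0],[0,0,0],[0,0,0],[0,0,0]], roll=[0,0,0,0,0], gripper=1)

```text
t: 8.48
position: [442.5, 273.7, 226.3]
tool_rot: [0.54, 3.081, 0.014]
ft_force: [0.9, -0.3, 0.3]
width: 47.8
```

```bash
python3 -c "
from plan import *
s=get_state();print(s['width'],s['position'],s['ft_force'])
t=P(-43,125,0,ctr=(509,-99));print(t)
plan([t[0],t[1],270],.1034+np.pi,nmax=30)"
```

```text
47.81267710570107 [442.54266954 273.73641228 226.28171758] [ 0.93081995 -0.30545357  0.30692413]
[453.3276829   20.89409122   0.        ]
t 8.47 pos [442.5 273.7 226.3] yaw 2.794 tilt [ 0.015  0.006 -1.   ] F [ 0.9 -0.3  0.3] w 47.8 q7 -0.01
rows 11
[[-0.35, -0.85, -0.16], [-0.32, -0.86, -0.16], [-0.28, -0.88, -0.17], [-0.24, -0.89, -0.17], [-0.21, -0.9, -0.17]] [-0.27, -0.27, -0.27, -0.27, -0.27]
[[-0.17, -0.9, -0.17], [-0.13, -0.91, -0.17], [-0.1, -0.91, -0.17], [-0.06, -0.92, -0.17], [-0.02, -0.92, -0.17]] [-0.27, -0.27, -0.27, -0.27, -0.27]
[[0.02, -0.92, -0.17]] [-0.27]
```

Emit:
drive_tool(offset=[[0,0,0],[0,0,0],[0,0,0],[0,0,0],[0,0,0]], roll=[0,0,0,0,0])

```text
t: 9.1
position: [442.4, 273.5, 226.4]
tool_rot: [0.54, 3.081, 0.012]
ft_force: [-0.2, -0.9, 0.4]
width: 17.7
```

```bash
python3 -c "
from plan import *
s=get_state();print(s['width'],s['position'],s['ft_force'])
plan([440,270,224])"
```

```text
17.703006121402588 [442.42414742 273.48397635 226.39769219] [-0.15322755 -0.94668526  0.44546703]
t 9.10 pos [442.4 273.5 226.4] yaw 2.795 tilt [ 0.015  0.005 -1.   ] F [-0.2 -0.9  0.4] w 17.7 q7 -0.01
rows 1
[[0.04, -0.16, 0.09]] [-0.0]
```

Emit:
drive_tool(offset=[[0,0,-0.6],[0,0,-0.8],[-0.2,-0.5,-0.3],[-0.35,-0.85,0],[-0.32,-0.85,0]], roll=[0,0,-0.3,-0.3,-0.3])

```text
t: 9.72
position: [446.3, 215.6, 273.2]
tool_rot: [0.317, 3.109, 0.018]
ft_force: [0.1, 0.3, -1.9]
width: 17.8
```

Emit:
drive_tool(offset=[[-0.28,-0.9,0],[-0.25,-0.9,0],[-0.2,-0.9,0],[-0.15,-0.9,0],[-0.1,-0.7,0]], roll=[-0.3,-0.3,-0.3,-0.3,-0.3])

```text
t: 10.35
position: [458.9, 102.1, 276.2]
tool_rot: [-0.044, 3.119, 0.017]
ft_force: [0.1, -0.4, -2.0]
width: 17.8
```

```bash
python3 -c "
from plan import *
s=get_state();print(s['width'])
c=camera('wrist');cv2.imwrite('pics/w4.png',c['frame'])
t=P(-43+3,118,0,ctr=(509,-99));print(t)
plan([t[0],t[1],270],.1034+np.pi,nmax=30)"
```

```text
17.759684424836355
[457.03417078  14.24112589   0.        ]
t 10.40 pos [459.3  99.4 275.7] yaw -3.116 tilt [ 0.021  0.007 -1.   ] F [-0.4 -1.8 -1.6] w 18.0 q7 0.62
rows 43
[[0.0, -0.08, 0.0], [0.02, -0.08, 0.0], [0.03, -0.07, 0.0], [0.04, -0.07, 0.0], [0.05, -0.06, 0.0]] [-0.99, -0.99, -0.99, -0.99, -0.99]
[[0.06, -0.06, 0.0], [0.06, -0.05, 0.0], [0.07, -0.04, 0.0], [0.07, -0.03, 0.0], [0.08, -0.01, 0.0]] [-0.99, -0.99, -0.99, -0.99, -0.99]
[[0.08, -0.0, 0.0], [0.08, 0.01, 0.0], [0.08, 0.02, 0.0], [0.07, 0.03, 0.0], [0.07, 0.04, 0.0]] [-0.99, -0.99, -0.99, -0.99, -0.99]
[[0.06, 0.05, 0.0], [0.05, 0.06, 0.0], [0.04, 0.07, 0.0], [0.03, 0.07, 0.01], [0.02, 0.08, 0.01]] [-0.99, -0.99, -0.99, -0.99, -0.99]
[[0.01, 0.08, 0.01], [-0.0, 0.08, 0.01], [-0.01, 0.08, 0.01], [-0.02, 0.08, 0.01], [-0.04, 0.07, 0.01]] [-0.99, -0.99, -0.99, -0.99, -0.99]
[[-0.05, 0.06, 0.01], [-0.05, 0.06, 0.01], [-0.06, 0.05, 0.01], [-0.07, 0.04, 0.01], [-0.07, 0.03, 0.01]] [-0.99, -0.99, -0.99, -0.99, -0.99]
```

View pics/w4.png

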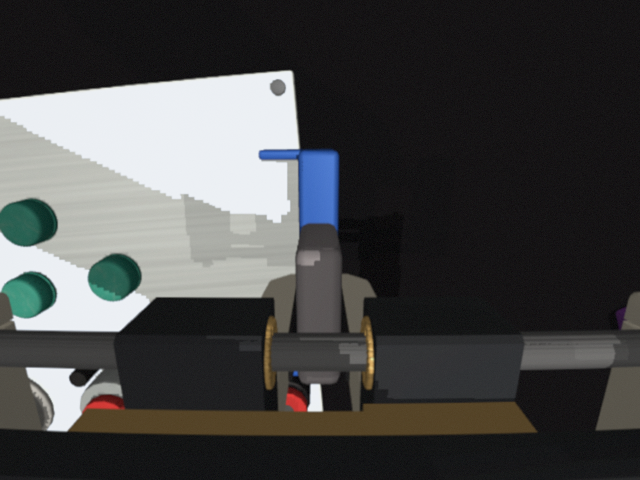

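```bash
sed -i '/2.9: dy/d' plan.py
python3 - <<'E'
from plan import *
import pickle
s=get_state()
f=cv2.imread('pics/w4.png');c=camera('wrist');c['frame']=f
# state at w4: t 10.40
print(s['t'],s['position'])
z=s['position'][2]-226.4
a=ray(c,[[300,152],[338,152]],z+30,s);print('far head end',a.round(1)); 
tx=np.array([np.cos(yaw(s)),np.sin(yaw(s))])
print('centre', (a.mean(0)[:2]-65*tx).round(1))
print('corner/edge',ray(c,[[294,71],[0,100]],10,s).round(1),'expect',P(-140,200,10,ctr=(509,-99)))
cc=ray(c,[[27,222],[28,294],[114,277]],22,s);print(cc.round(1))
w=np.array([[489.4,-39.2],[450.9,-94.4],[504.3,-104.7]])
Rz=R.from_euler('z',.1034).as_matrix()[:2,:2]
print(((w-[509,-99])@Rz).round(1)); print(((cc[:,:2]-[509,-99])@Rz).round(1))
t=P(-43,118,0,ctr=(509,-99));plan([t[0],t[1],270],.1034+np.pi,nmax=30)
E
```

```text
10.4 [459.34713602  99.43275395 275.67860691]
far head end [[396.9  90.7  79.3]
 [396.5 108.6  79.3]]
centre [461.7 101.3]
corner/edge [[ 349.8   83.4   10. ]
 [ 368.8 -109.3   10. ]] expect [349.10457318  85.48157762  10.        ]
[[ 447.7  -95.4   22. ]
 [ 500.6 -105.4   22. ]
 [ 485.7  -40.1   22. ]]
[[-13.3  61.5]
 [-57.3  10.6]
 [ -5.3  -5.2]]
[[-60.6   9.9]
 [ -9.   -5.5]
 [-17.1  61. ]]
t 10.45 pos [459.2 100.9 275.7] yaw -3.119 tilt [ 0.021  0.009 -1.   ] F [ 0.4 -0.2 -2. ] w 18.1 q7 0.62
rows 4
[[0.07, -0.87, 0.05], [0.09, -0.87, 0.05], [0.11, -0.86, 0.05], [0.12, -0.86, 0.05]] [-0.13, -0.13, -0.13, -0.13]
```

Emit:
drive_tool(offset=[[0.08,-0.85,0],[0.1,-0.85,0],[0.1,-0.85,0],[0.12,-0.7,0],[0,0,0]], roll=[-0.13,-0.13,-0.13,-0.13,0])

```text
t: 11.08
position: [453.8, 22.4, 277.6]
tool_rot: [-0.162, 3.11, 0.022]
ft_force: [0.2, 0.2, -1.7]
width: 17.7
```

Run:
```python
from plan import *
t=P(-43,118,0,ctr=(509,-99));plan([t[0],t[1],238],.1034+np.pi,nmax=30)
```

```text
t 11.07 pos [453.8  22.4 277.6] yaw -3.038 tilt [ 0.027  0.015 -1.   ] F [ 0.2  0.2 -1.7] w 17.7 q7 0.83
rows 2
[[0.03, -0.18, 0.79], [0.03, -0.18, 0.79]] [0.0, 0.0]
```

Emit:
drive_tool(offset=[[0,-0.2,0.75],[0,-0.2,0.7],[0,0,0.1],[0,0,0],[0,0,0]], roll=[0,0,0,0,0])

```text
t: 11.7
position: [457.5, 19.9, 241.0]
tool_rot: [-0.168, 3.101, 0.032]
ft_force: [0.3, -0.2, -0.3]
width: 17.7
```

Run:
```python
from plan import *
t=P(-43,-105,0,ctr=(509,-99));plan([t[0],t[1],238],.1034+np.pi,nmax=30)
c=camera('wrist');cv2.imwrite('pics/w5.png',c['frame']);c=camera('top');cv2.imwrite('pics/t5.png',cv2.resize(c['frame'][185:305,280:480],None,fx=3.5,fy=3.5,interpolation=cv2.INTER_CUBIC))
```

```text
t 11.70 pos [457.5  19.9 241. ] yaw -3.034 tilt [ 0.035  0.022 -0.999] F [ 0.3 -0.2 -0.3] w 17.7 q7 0.76
rows 10
[[0.02, -0.91, -0.01], [0.02, -0.91, -0.01], [0.02, -0.91, -0.01], [0.02, -0.91, -0.01], [0.02, -0.91, -0.01]] [0.0, 0.0, 0.0, 0.0, 0.0]
[[0.02, -0.91, -0.01], [0.02, -0.91, -0.01], [0.02, -0.91, -0.01], [0.02, -0.91, -0.01], [0.02, -0.91, -0.01]] [0.0, 0.0, 0.0, 0.0, 0.0]
```

View pics/w5.png

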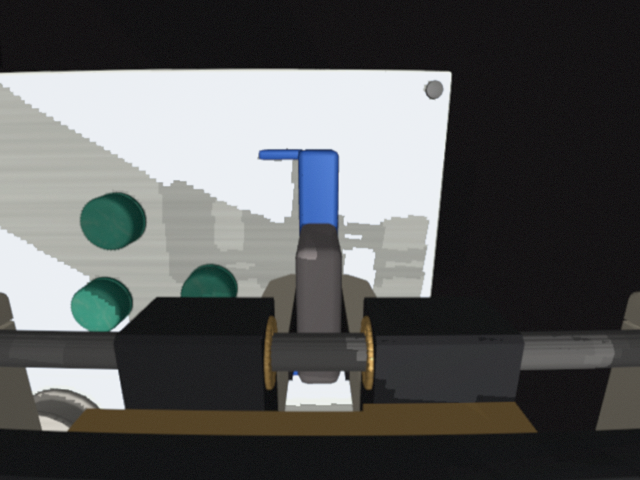

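View pics/t5.png

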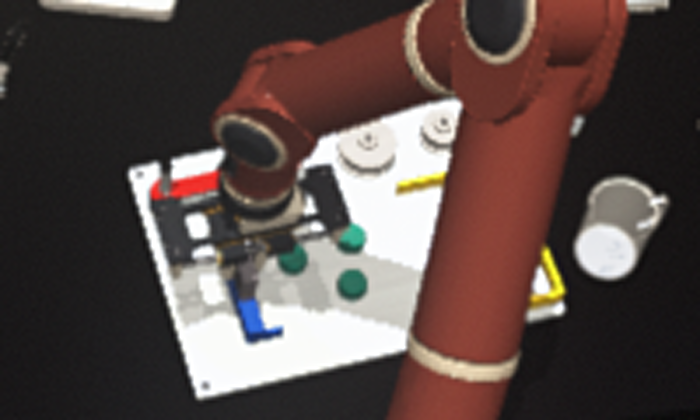

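Emit:
drive_tool(offset=[[0.03,-0.5,-0.03],[0.03,-0.6,-0.02],[0.03,-0.6,-0.02],[0.03,-0.6,-0.02],[0.03,-0.6,-0.02]], roll=[0,0,0,0,0])

```text
t: 12.42
position: [461.5, -59.2, 242.8]
tool_rot: [-0.163, 3.101, 0.028]
ft_force: [-0.5, 0.6, -0.9]
width: 17.6
```

Run:
```python
from plan import *
t=P(-44,-105,0,ctr=(509,-99));plan([t[0],t[1],239.5],.1034+np.pi,nmax=30,maxs=.7)
s=get_state();Rz=R.from_euler('z',.1034).as_matrix()[:2,:2];print((s['position'][:2]-[509,-99])@Rz)
c=camera('wrist');cv2.imwrite('pics/w6.png',c['frame'])
```

```text
t 12.43 pos [461.5 -59.2 242.8] yaw -3.037 tilt [ 0.035  0.02  -0.999] F [-0.5  0.6 -0.9] w 17.6 q7 0.94
rows 9
[[0.01, -0.66, 0.0], [0.01, -0.66, 0.0], [0.01, -0.66, 0.0], [0.0, -0.66, 0.0], [0.0, -0.66, 0.0]] [0.0, 0.0, 0.0, 0.0, 0.0]
[[0.0, -0.66, 0.0], [0.0, -0.66, 0.0], [0.0, -0.66, 0.0], [0.0, -0.66, 0.0]] [0.0, 0.0, 0.0, 0.0]
[-43.16190543  44.44271321]
```

View pics/w6.png

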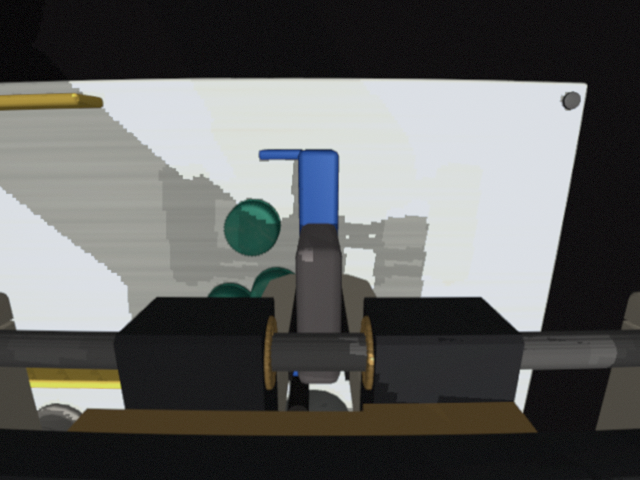

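Emit:
drive_tool(offset=[[0,-0.65,0.01],[0,-0.65,0.01],[0,-0.65,0.01],[0,-0.65,0.01],[0,-0.65,0.01]], roll=[0,0,0,0,0])

```text
t: 13.1
position: [468.7, -147.9, 240.1]
tool_rot: [-0.15, 3.103, 0.026]
ft_force: [-0.6, 0.7, -1.4]
width: 18.0
```

Run:
```python
from plan import *
t=P(-44,-105,0,ctr=(509,-99));plan([t[0],t[1],239.5],.1034+np.pi,nmax=30,maxs=.7)
s=get_state();Rz=R.from_euler('z',.1034).as_matrix()[:2,:2];print((s['position'][:2]-[509,-99])@Rz)
c=camera('wrist');cv2.imwrite('pics/w7.png',c['frame'])
```

```text
t 13.10 pos [ 468.7 -147.9  240.1] yaw -3.045 tilt [ 0.034  0.019 -0.999] F [-0.6  0.7 -1.4] w 18.0 q7 1.14
rows 4
[[-0.02, -0.61, -0.0], [-0.01, -0.61, -0.0], [-0.01, -0.61, -0.0], [-0.01, -0.61, -0.0]] [-0.01, -0.01, -0.01, -0.01]
[-45.12809502 -44.44303773]
```

View pics/w7.png

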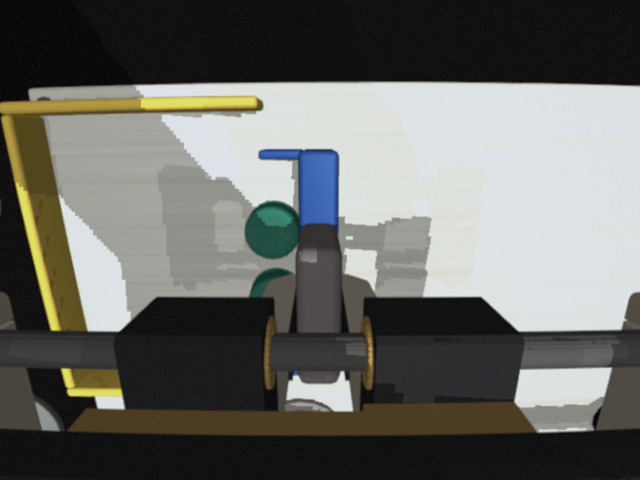

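Emit:
drive_tool(offset=[[0,-0.6,0],[0,-0.6,0],[0,-0.6,0],[0,-0.45,0],[0,-0.3,0]], roll=[0,0,0,0,0])

```text
t: 13.78
position: [474.0, -217.2, 238.7]
tool_rot: [-0.142, 3.104, 0.025]
ft_force: [-0.5, 0.4, -0.5]
width: 17.6
```

Run:
```python
from plan import *
t=P(-44,-105,0,ctr=(509,-99));plan([t[0],t[1],239.5],.1034+np.pi,nmax=30,maxs=.7)
s=get_state();Rz=R.from_euler('z',.1034).as_matrix()[:2,:2];print((s['position'][:2]-[509,-99])@Rz)
c=camera('wrist');cv2.imwrite('pics/w8.png',c['frame'])
c=camera('side');cv2.imwrite('pics/s8.png',cv2.resize(c['frame'][220:400,240:480],None,fx=3,fy=3))
```

```text
t 13.78 pos [ 474.  -217.2  238.7] yaw -3.051 tilt [ 0.033  0.018 -0.999] F [-0.5  0.4 -0.5] w 17.6 q7 1.29
rows 1
[[-0.12, 0.36, -0.02]] [-0.08]
[ -46.9760481  -114.00531503]
```

View pics/w8.png

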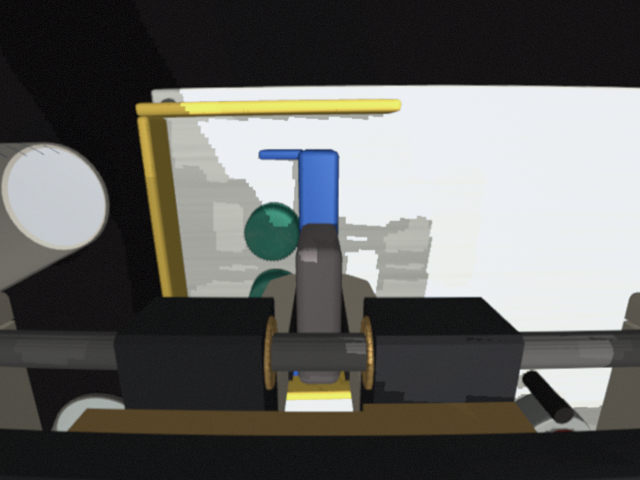

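View pics/s8.png

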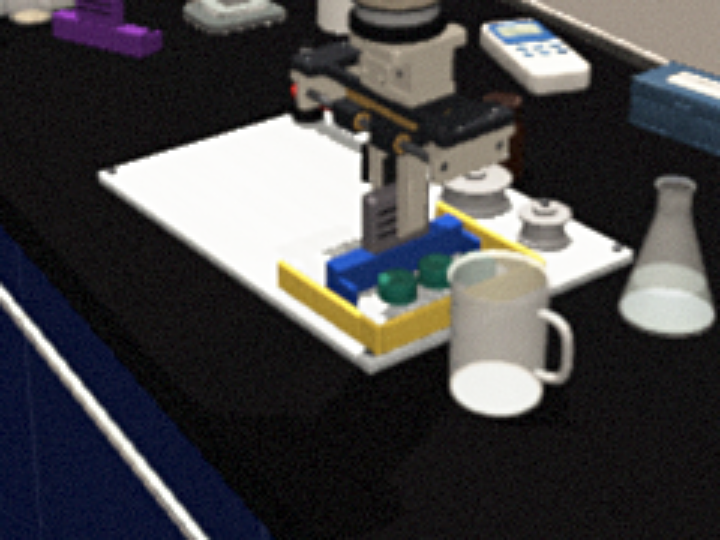

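Emit:
drive_tool(offset=[[0,0.3,-0.05],[0,0.2,-0.4],[0,0.1,-0.9],[0,0,-0.9],[0,0.3,-0.8]], roll=[0,0,0,0,0])

```text
t: 14.5
position: [468.7, -191.8, 318.1]
tool_rot: [-0.151, 3.107, 0.027]
ft_force: [1.2, -0.4, -1.0]
width: 18.0
```

Emit:
drive_tool(offset=[[0,0.9,0],[0,0.9,0],[0,0.95,0],[0,0.95,0],[0,0.95,0]], roll=[0,0,0,0,0])

```text
t: 15.12
position: [456.4, -68.8, 325.3]
tool_rot: [-0.158, 3.099, 0.022]
ft_force: [0.2, 0.5, -1.2]
width: 18.0
```

Run:
```python
from plan import *
import pickle
plan([450,215,290],3.0,nmax=30)
s=get_state();c=camera('wrist');cv2.imwrite('pics/w9.png',c['frame']);pickle.dump((c,s),open('w9.pkl','wb'))
s=get_state();c=camera('top');pickle.dump((c,s),open('t9.pkl','wb'));cv2.imwrite('pics/t9.png',cv2.resize(c['frame'][185:305,280:480],None,fx=3.5,fy=3.5,interpolation=cv2.INTER_CUBIC))
```

```text
t 15.12 pos [456.4 -68.8 325.3] yaw -3.040 tilt [ 0.037  0.016 -0.999] F [ 0.2  0.5 -1.2] w 18.0 q7 1.11
rows 12
[[-0.07, 0.94, 0.13], [-0.05, 0.94, 0.13], [-0.03, 0.94, 0.13], [-0.01, 0.94, 0.13], [0.01, 0.94, 0.13]] [0.14, 0.14, 0.14, 0.14, 0.14]
[[0.03, 0.94, 0.13], [0.04, 0.94, 0.13], [0.06, 0.94, 0.13], [0.08, 0.94, 0.13], [0.1, 0.94, 0.13]] [0.14, 0.14, 0.14, 0.14, 0.14]
[[0.12, 0.94, 0.12], [0.14, 0.93, 0.12]] [0.14, 0.14]
```

View pics/w9.png

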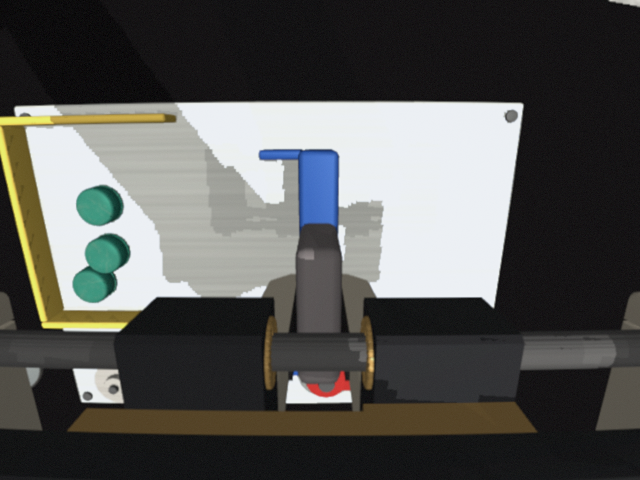

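View pics/t9.png

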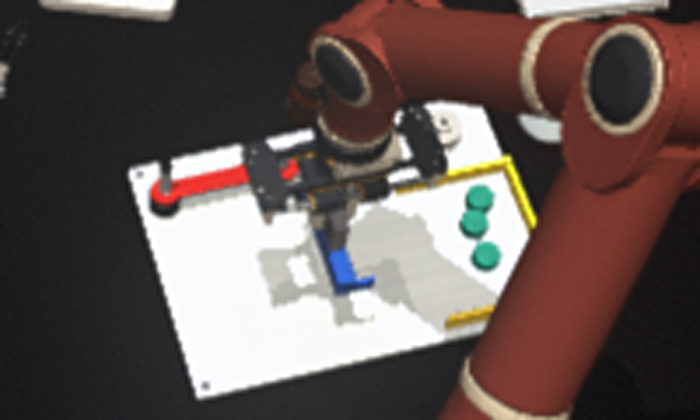

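Run:
```python
from plan import *
import pickle
c,s=pickle.load(open('w9.pkl','rb'))
Rz=R.from_euler('z',.1034).as_matrix()[:2,:2]
w=ray(c,[[99,205],[107,253],[95,284]],22,s)[:,:2]
print('bay frame',((w-[509,-99])@Rz-[-45,-131]).round(1))
c,s=pickle.load(open('t9.pkl','rb'))
hsv=cv2.cvtColor(c['frame'],cv2.COLOR_BGR2HSV);H,S,V=[hsv[...,i].astype(int) for i in range(3)]
m=((H>70)&(H<98)&(S>90)&(V>60)).astype(np.uint8);m[:185]=0;m[305:]=0;m[:,:280]=0;m[:,480:]=0
n,l,st,ce=cv2.connectedComponentsWithStats(m)
print(st[1:,4]);w=ray(c,ce[1:],22)[:,:2];print(((w-[509,-99])@Rz-[-45,-131]).round(1))
```

```text
bay frame [[-18.3  -4.2]
 [ 21.9  -4.6]
 [ 49.7 -19.9]]
[94 47]
[[ 35.3 -15.2]
 [-19.1  -6.4]]
```

Emit:
drive_tool(offset=[[0,0.95,0.1],[0,0.95,0.1],[0,0.95,0.1],[0,0.95,0.1],[0,0.95,0.1]], roll=[0,0,0,0,0])

```text
t: 15.85
position: [444.0, 51.7, 315.9]
tool_rot: [-0.161, 3.097, 0.015]
ft_force: [-0.1, 0.3, -1.1]
width: 18.0
```

Emit:
drive_tool(offset=[[0,0.95,0.1],[0,0.95,0.1],[0,0.95,0.1],[0,0.95,0.2],[0,0.8,0.3]], roll=[0,0,0,0,0])

```text
t: 16.48
position: [433.2, 168.4, 298.2]
tool_rot: [-0.16, 3.093, 0.01]
ft_force: [0.8, -0.3, -1.8]
width: 17.6
```

Run:
```python
from plan import *
plan([450,215,240],nmax=30)
```

```text
t 16.48 pos [433.2 168.4 298.2] yaw -3.038 tilt [ 0.044  0.009 -0.999] F [ 0.8 -0.3 -1.8] w 17.6 q7 0.55
rows 4
[[-0.19, 0.44, 0.59], [-0.19, 0.44, 0.59], [-0.19, 0.44, 0.59], [-0.19, 0.44, 0.59]] [-0.0, -0.0, -0.0, -0.0]
```

Emit:
drive_tool(offset=[[-0.2,0.6,0.3],[-0.2,0.6,0.6],[-0.2,0.5,0.7],[0,0,0.7],[0,0,0.3]], roll=[0,0,0,0,0])

```text
t: 17.1
position: [448.2, 214.8, 234.2]
tool_rot: [-0.164, 3.088, 0.009]
ft_force: [-0.2, 0.1, -1.6]
width: 17.8
```

Run:
```python
from plan import *
plan([450,215,229],nmax=30)
c=camera('side');cv2.imwrite('pics/s10.png',cv2.resize(c['frame'][150:300,180:400],None,fx=3.5,fy=3.5))
```

```text
t 17.10 pos [448.2 214.8 234.2] yaw -3.036 tilt [ 0.049  0.008 -0.999] F [-0.2  0.1 -1.6] w 17.8 q7 0.38
rows 1
[[-0.06, 0.0, 0.21]] [-0.0]
```

View pics/s10.png

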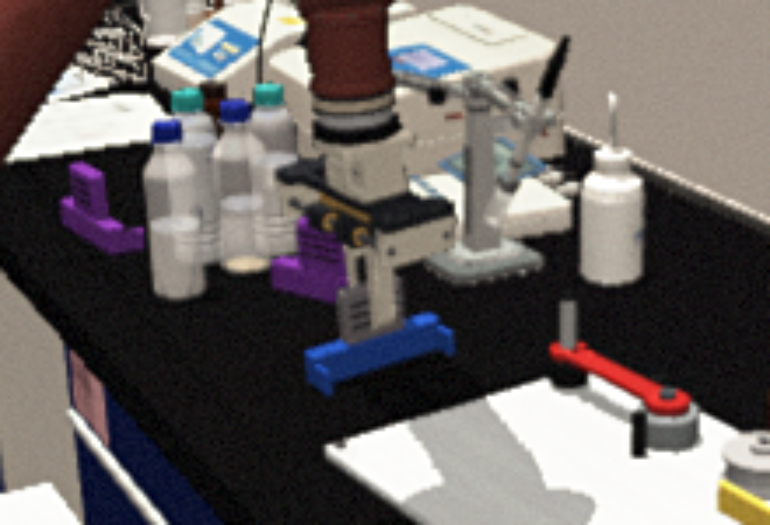

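Emit:
drive_tool(offset=[[0,0,0.15],[0,0,0.1],[0,0,0.05],[0,0,0],[0,0,0]], roll=[0,0,0,0,0])

```text
t: 17.77
position: [449.2, 214.5, 228.5]
tool_rot: [-0.162, 3.085, 0.01]
ft_force: [-0.1, -0.1, -1.6]
width: 17.7
```

Emit:
drive_tool(offset=[[0,0,0.08],[0,0,0.06],[0,0,0.04],[0,0,0],[0,0,0]], roll=[0,0,0,0,0])

```text
t: 18.4
position: [450.4, 215.0, 226.3]
tool_rot: [-0.161, 3.08, 0.008]
ft_force: [-1.0, -0.1, 1.0]
width: 17.7
```

Contact with the bench; release.

Emit:
drive_tool(offset=[[0,0,0],[0,0,0],[0,0,0],[0,0,0],[0,0,0]], roll=[0,0,0,0,0], gripper=0)

```text
t: 19.02
position: [450.8, 215.2, 226.0]
tool_rot: [-0.161, 3.08, 0.01]
ft_force: [0.6, 0.3, -0.1]
width: 63.5
```

Emit:
drive_tool(offset=[[0,0,-0.2],[0,0,-0.6],[0,0,-0.9],[0,0,-0.9],[0,0,-0.9]], roll=[0,0,0,0,0])

```text
t: 19.65
position: [444.9, 214.4, 317.8]
tool_rot: [-0.163, 3.081, 0.009]
ft_force: [-0.1, -0.1, 0.3]
width: 92.8
```

Run:
```python
from plan import *
import pickle
s=get_state();c=camera('wrist');cv2.imwrite('pics/w11.png',c['frame']);pickle.dump((c,s),open('w11.pkl','wb'))
c=camera('side');cv2.imwrite('pics/s11.png',cv2.resize(c['frame'][150:300,180:400],None,fx=3.5,fy=3.5))
p=P(85,175,0,ctr=(509,-99));print(p)
plan([p[0],p[1],320],.1034+np.pi/2,nmax=30)
```

```text
[575.48324013  83.83866873   0.        ]
t 19.75 pos [445.4 215.1 319. ] yaw -3.036 tilt [ 0.06   0.011 -0.998] F [0.7 0.5 0.1] w 93.4 q7 0.52
rows 11
[[-0.42, -0.52, 0.02], [-0.49, -0.46, 0.02], [-0.55, -0.38, 0.03], [-0.6, -0.3, 0.03], [-0.64, -0.21, 0.03]] [0.95, 0.95, 0.95, 0.95, 0.95]
[[-0.66, -0.12, 0.04], [-0.67, -0.03, 0.04], [-0.67, 0.07, 0.04], [-0.65, 0.17, 0.04], [-0.62, 0.26, 0.04]] [0.95, 0.95, 0.95, 0.95, 0.95]
[[-0.58, 0.34, 0.03]] [0.95]
```

View pics/w11.png

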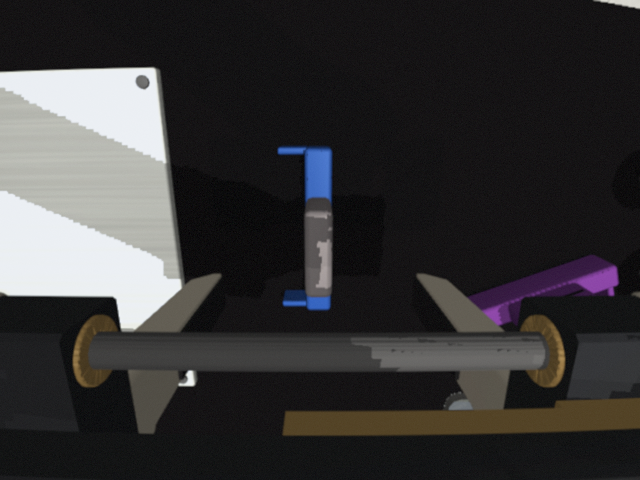

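View pics/s11.png

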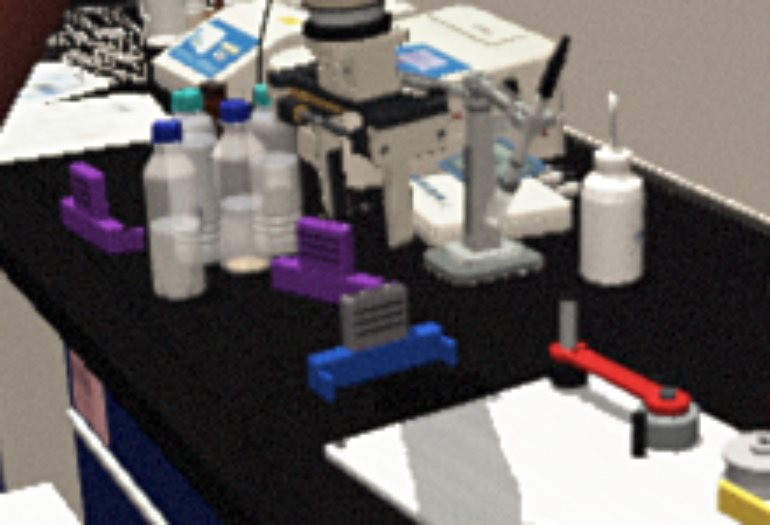

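Emit:
drive_tool(offset=[[-0.4,-0.5,0],[-0.45,-0.45,0],[-0.5,-0.35,0],[-0.55,-0.3,0],[-0.6,-0.2,0]], roll=[0.95,0.95,0.95,0.95,0.95])

```text
t: 20.38
position: [499.0, 156.7, 321.4]
tool_rot: [0.952, 2.939, 0.044]
ft_force: [-0.4, -0.6, -0.4]
width: 92.9
```

Emit:
drive_tool(offset=[[-0.6,-0.1,0],[-0.6,0,0],[-0.6,0.05,0],[-0.6,0.15,0],[-0.6,0.25,0]], roll=[0.95,0.95,0.95,0.95,0.95])

```text
t: 21.0
position: [552.2, 98.7, 322.0]
tool_rot: [1.956, 2.413, 0.065]
ft_force: [-0.3, -0.4, -0.2]
width: 93.5
```

Run:
```python
from plan import *
import pickle
s=get_state();c=camera('wrist');cv2.imwrite('pics/w12.png',c['frame']);pickle.dump((c,s),open('w12.pkl','wb'))
plan([565.5,82,300],.1034+np.pi/2,nmax=30)
```

```text
t 21.05 pos [553.7  96.5 322. ] yaw 1.773 tilt [ 0.055  0.008 -0.998] F [ 1.7 -0.5  0.7] w 92.6 q7 -0.33
rows 2
[[-0.33, 0.15, 0.45], [-0.32, 0.16, 0.45]] [0.33, 0.33]
```

View pics/w12.png

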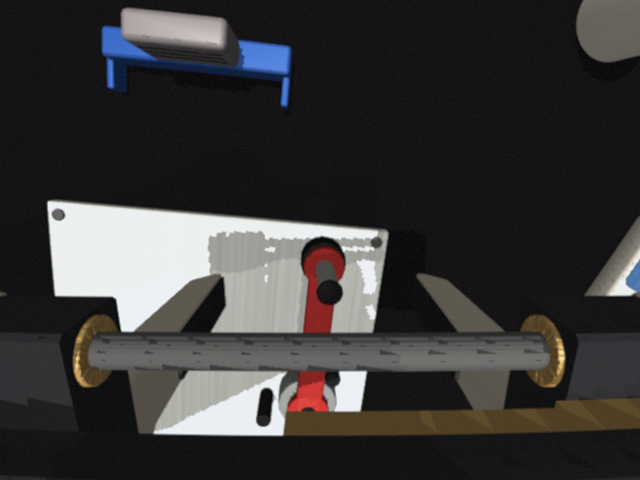

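Run:
```python
from plan import *
import pickle
c,s=pickle.load(open('w12.pkl','rb'))
for st in (s,get_state()):
    Rt=R.from_rotvec(st['tool_rot']).as_matrix()
    p=ray(c,[[329,292]],95,st)[0];print(p,'now',st['position'], 'tool', (Rt.T@(p-st['position'])).round(1))
    print('base',ray(c,[[323,260]],46,st))
```

```text
[574.17682413  85.33761419  95.        ] now [552.15578735  98.67092083 321.95493565] tool [-17.4   6.5 227.7]
base [[572.65190719  90.19218226  46.        ]]
[576.11177293  82.64159003  95.        ] now [553.7054946   96.50011071 321.96844066] tool [-17.4   6.5 227.7]
base [[574.71386338  87.44147261  46.        ]]
```

Emit:
drive_tool(offset=[[-0.3,0.1,0.2],[-0.25,0.1,0.4],[0,0,0.5],[0,0,0.1],[0,0,0]], roll=[0.35,0.35,0,0,0])

```text
t: 21.68
position: [561.5, 84.5, 288.6]
tool_rot: [2.09, 2.303, 0.063]
ft_force: [-1.0, 0.7, 0.9]
width: 92.4
```

Run:
```python
from plan import *
import pickle
s=get_state();c=camera('wrist');cv2.imwrite('pics/w13.png',c['frame']);pickle.dump((c,s),open('w13.pkl','wb'))
Rt=R.from_rotvec(s['tool_rot']).as_matrix();
tgt=np.array([575,84.5,71])-167*Rt[:,2];print(tgt)
plan(tgt,.1034+np.pi/2,nmax=30)
print(proj(c,[575,84.5,95],s))
```

```text
[566.54341169  83.01037507 237.77909681]
t 21.73 pos [561.5  84.6 288.7] yaw 1.668 tilt [ 0.051  0.009 -0.999] F [-0.4 -0.7 -0.6] w 93.5 q7 -0.41
rows 3
[[-0.03, 0.03, 0.68], [-0.03, 0.03, 0.68], [-0.03, 0.03, 0.68]] [-0.01, -0.01, -0.01]
[[325.27179073 289.80900869]]
```

View pics/w13.png

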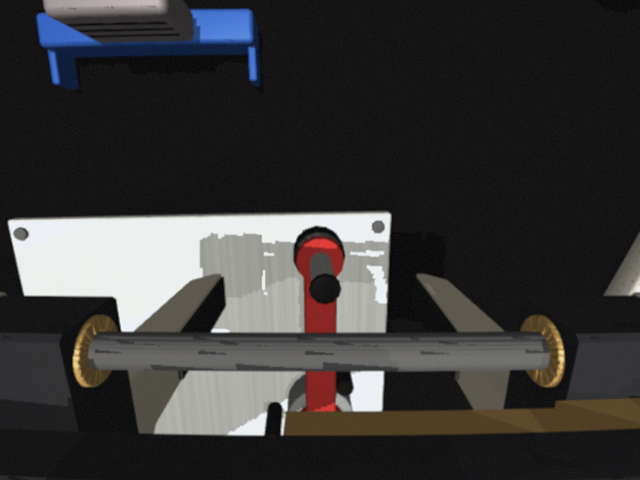

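Cap of the pin at (325,288), predicted (325,290): agrees. Descend.

Emit:
drive_tool(offset=[[-0.03,0.03,0.68],[-0.03,0.03,0.68],[-0.03,0.03,0.55],[0,0,0],[0,0,0]], roll=[0,0,0,0,0])

```text
t: 22.35
position: [566.7, 83.2, 237.4]
tool_rot: [2.089, 2.304, 0.063]
ft_force: [0.6, -0.1, -0.4]
width: 93.0
```

Run:
```python
from plan import *
s=get_state()
Rt=R.from_rotvec(s['tool_rot']).as_matrix();
tgt=np.array([575,84.5,71])-167*Rt[:,2];print(tgt)
plan(tgt,.1034+np.pi/2,nmax=30)
```

```text
[566.63243067  82.96710954 237.78319469]
t 22.35 pos [566.7  83.2 237.4] yaw 1.669 tilt [ 0.05   0.009 -0.999] F [ 0.6 -0.1 -0.4] w 93.0 q7 -0.44
rows 1
[[-0.01, -0.0, -0.02]] [-0.04]
```

Emit:
drive_tool(offset=[[0,0,0],[0,0,0],[0,0,0],[0,0,0],[0,0,0]], roll=[0,0,0,0,0], gripper=1)

```text
t: 22.98
position: [567.1, 83.3, 238.9]
tool_rot: [2.088, 2.302, 0.067]
ft_force: [-0.1, 0.3, 0.1]
width: 47.8
```

Emit:
drive_tool(offset=[[0,0,0],[0,0,0],[0,0,0],[0,0,0],[0,0,0]], roll=[0,0,0,0,0])

```text
t: 23.6
position: [567.0, 83.4, 238.9]
tool_rot: [2.089, 2.303, 0.065]
ft_force: [1.2, 0.8, 0.2]
width: 15.6
```

Run:
```python
from plan import *
s=get_state();print(s['width'],s['position'],s['ft_force'],yaw(s))
# arc plan: tool turns with the arm; body-frame chord per step
p0=s['position'][:2]
n=18; da=1.37/n
print("da",da,"chord",2*130*np.sin(da/2))
# in tool frame: displacement dir at mid-angle. plate -x at a=0
Rt=R.from_rotvec(s['tool_rot']).as_matrix()
d=R.from_euler('z',.1034+da/2).apply([-1,0,0])*130*2*np.sin(da/2)/25
print(Rt.T@d, -da/.15)
```

```text
15.579805506559609 [567.01028625  83.36200481 238.9012577 ] [1.24619449 0.8430213  0.17995603] 1.6682212925745865
da 0.07611111111111112 chord 9.892056386563397
[-0.01741634 -0.39475218 -0.02078055] -0.5074074074074074
```

Emit:
drive_tool(offset=[[0,-0.4,-0.02],[0,-0.4,-0.02],[-0.02,-0.4,-0.02],[-0.02,-0.4,-0.02],[-0.02,-0.4,-0.02]], roll=[-0.5,-0.5,-0.5,-0.5,-0.5])

```text
t: 24.22
position: [520.6, 69.6, 238.8]
tool_rot: [1.614, 2.647, 0.062]
ft_force: [3.3, 0.1, -0.9]
width: 15.8
```

```bash
cat > arc.py <<'E'
from plan import *
s=get_state();Rt=R.from_rotvec(s['tool_rot']).as_matrix()
g=s['position']+Rt[:,2]*167
pv=P(85,45,0,ctr=(509,-99))
r=(g-pv)[:2]; a=np.arctan2(r[1],r[0])-np.pi/2-.1034
print('t %.2f'%s['t'],'pos',s['position'].round(1),'grasp',g.round(1),'radius %.1f'%np.linalg.norm(r),'a %.3f'%a,'tool a %.3f'%((yaw(s)-.1034-np.pi/2+np.pi)%(2*np.pi)-np.pi),'F',s['ft_force'].round(1),'w %.1f'%s['width'],'tilt',Rt[:,2].round(3),'q7',s['q'][6].round(2))
def show(da):
    th=a+.1034+np.pi/2+da
    tg=pv[:2]+130*np.array([np.cos(th),np.sin(th)])
    d=np.r_[tg-g[:2],71.5-g[2]]
    print(da,(Rt.T@d/25).round(2))
show(.076);show(.38)
E
python3 arc.py
```

```text
t 24.23 pos [520.6  69.6 238.8] grasp [530.   71.7  72.1] radius 131.2 a 0.363 tool a 0.372 F [ 3.3  0.1 -0.9] w 15.8 tilt [ 0.056  0.013 -0.998] q7 -0.19
0.076 [-0.06 -0.4   0.  ]
0.38 [-0.4  -1.93 -0.08]
```

Emit:
drive_tool(offset=[[-0.04,-0.4,-0.02],[-0.03,-0.4,-0.02],[-0.03,-0.4,-0.02],[-0.03,-0.4,-0.02],[-0.03,-0.4,-0.02]], roll=[-0.5,-0.5,-0.5,-0.5,-0.5])

```text
t: 24.85
position: [482.6, 39.2, 238.8]
tool_rot: [1.086, 2.898, 0.062]
ft_force: [1.6, 3.0, -1.5]
width: 16.0
```

```bash
python3 arc.py
```

```text
t 24.85 pos [482.6  39.2 238.8] grasp [492.2  42.7  72.1] radius 130.9 a 0.728 tool a 0.750 F [ 1.6  3.  -1.5] w 16.0 tilt [ 0.057  0.021 -0.998] q7 0.09
0.076 [-0.04 -0.4   0.  ]
0.38 [-0.37 -1.94 -0.07]
```

Emit:
drive_tool(offset=[[-0.04,-0.4,-0.02],[-0.03,-0.4,-0.02],[-0.03,-0.4,-0.02],[-0.03,-0.4,-0.02],[-0.03,-0.4,-0.02]], roll=[-0.48,-0.48,-0.48,-0.48,-0.48])

```text
t: 25.48
position: [458.6, -1.0, 238.7]
tool_rot: [0.537, 3.043, 0.066]
ft_force: [1.9, 4.0, -2.0]
width: 16.2
```

```bash
python3 arc.py
```

```text
t 25.48 pos [458.6  -1.  238.7] grasp [468.2   4.6  72.1] radius 130.7 a 1.074 tool a 1.117 F [ 1.9  4.  -2. ] w 16.2 tilt [ 0.058  0.033 -0.998] q7 0.41
0.076 [-0.02 -0.4   0.  ]
0.38 [-0.31 -1.94 -0.06]
```

Emit:
drive_tool(offset=[[-0.02,-0.4,-0.01],[-0.02,-0.4,-0.01],[-0.03,-0.4,-0.01],[-0.03,-0.35,-0.01],[0,-0.2,0]], roll=[-0.4,-0.4,-0.4,-0.4,0])

```text
t: 26.1
position: [449.7, -37.3, 238.5]
tool_rot: [0.152, 3.08, 0.081]
ft_force: [0.5, 6.0, -0.5]
width: 16.0
```

```bash
python3 arc.py
```

```text
t 26.10 pos [449.7 -37.3 238.5] grasp [459.6 -29.1  72. ] radius 130.4 a 1.341 tool a 1.367 F [ 0.5  6.  -0.5] w 16.0 tilt [ 0.059  0.05  -0.997] q7 0.68
0.076 [-0.02 -0.4   0.  ]
0.38 [-0.33 -1.94 -0.07]
```

Emit:
drive_tool(offset=[[0,-0.2,0],[0,-0.2,0],[0,-0.2,0],[0,-0.2,0],[0,-0.2,0]], roll=[0,0,0,0,0])

```text
t: 26.72
position: [448.1, -45.0, 238.0]
tool_rot: [0.129, 3.07, 0.143]
ft_force: [2.9, 10.7, -5.2]
width: 17.6
```

```bash
python3 arc.py
```

```text
t 26.73 pos [448.1 -45.  238. ] grasp [459.7 -29.9  72.1] radius 130.1 a 1.348 tool a 1.380 F [ 2.9 10.7 -5.2] w 17.6 tilt [ 0.07   0.09  -0.993] q7 0.72
0.076 [-0.   -0.4  -0.01]
0.38 [-0.31 -1.94 -0.14]
```

```bash
python3 - <<'E'
from plan import *
import pickle
s=get_state();c=camera('wrist');cv2.imwrite('pics/w15.png',c['frame'])
c=camera('top');cv2.imwrite('pics/t15.png',cv2.resize(c['frame'][185:305,240:480],None,fx=3.2,fy=3.2,interpolation=cv2.INTER_CUBIC))
c=camera('side');cv2.imwrite('pics/s15.png',cv2.resize(c['frame'][190:380,240:490],None,fx=3,fy=3))
E
python3 arc.py
```

```text
t 26.88 pos [448.2 -45.  238. ] grasp [459.9 -29.9  72.1] radius 130.0 a 1.348 tool a 1.381 F [ 1.7 11.7 -4.2] w 17.6 tilt [ 0.07   0.09  -0.993] q7 0.72
0.076 [ 0.   -0.4  -0.01]
0.38 [-0.3  -1.94 -0.14]
```

View pics/t15.png

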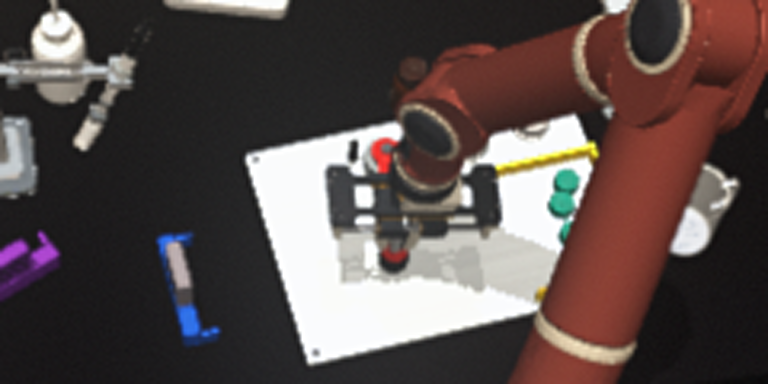

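View pics/s15.png

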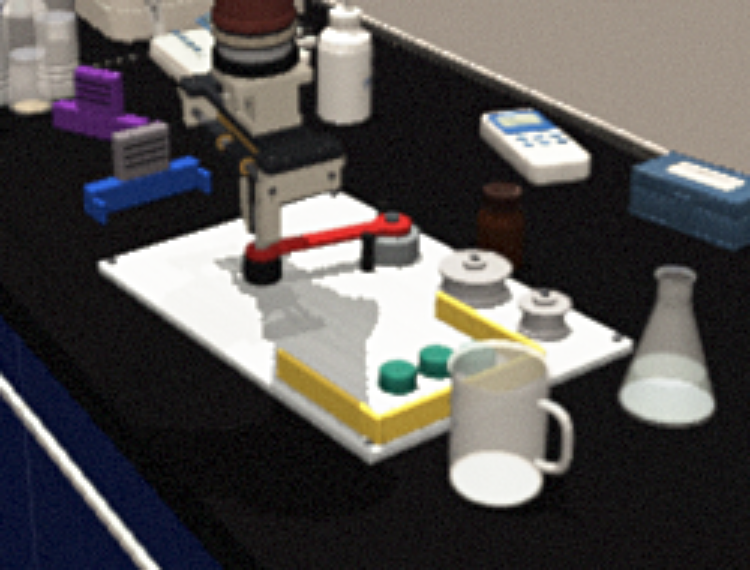

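View pics/w15.png

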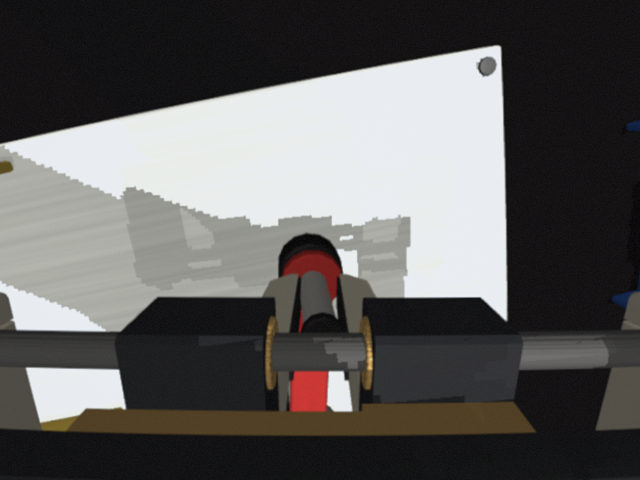

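```bash
python3 -c "
from bench import close_job
print(close_job())"
```

```text
the job is handed in; nothing more can be done
None
```

The job is handed in: all three caps are in the catch bay, the sweeper is back on the bench, and the tensioner arm is held at its stop. It took about 27 s of the 61 s allowed; `close_job()` reports no verdict, so the results below are my own measurements.

- **Caps:** I swept all three in with the blue sweeper. About the bay centre they lie at roughly (-18, -4), (22, -5) and (50, -20) mm, well inside the limits. The top view agreed for one cap to within about 2 mm. It saw the other two as one blob, at a matching place.
- **Sweeper:** it stands upright on the bench at about (450, 215) mm, off the plate and let go. I checked this in the side, wrist and top pictures.
- **Tensioner arm:** I took it by the grip pin and swung it to about 1.35 rad (stop 1.35). The wrist force is about 12 N against the spring, and the position held steady across the last readings. The side picture shows the arm at its forward buffer.
- **Bystanders:** the vial, flask and beaker look unmoved in the pictures; I did not measure their positions again at the end.

**Readings that were off:**
- The tool's tilt drifted slowly over the moves, from almost none to about 0.06 rad. It reached about 0.11 rad while pressing on the stop.
- The finger opening reads 17.6 mm on the 14 mm pin. I put this down to the tilted pads; the grip held.

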